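# Hand the filled tube carrier over to the transport rail

### The arm

A 6-joint arm with a two-finger parallel gripper is mounted at the origin on the work surface. World frame = base frame: x ahead of the robot, y to its left, z up, the work surface at z = 0. Lengths are in m, angles in rad, forces in N, time in s.
With the tool pointing down it reaches from about 0.375 to 0.925 m from the base axis. Payload 5.7 kg.
Tool frame: the origin (TCP) lies at the very end of the fingers, on their centre line; the grasp point (between the pads) lies 19 mm behind it; x points along the fingers, z is the direction in which the jaws open and shut, and the axes are right-handed (so a half turn about x gives the same grasp; the last joint's range is limited). The gripper opens to 88 mm and grips with 3 to 60 N. Pads are 20 mm wide; open, the fingers measure 115 mm over their backs; the gripper's body (75 mm by 178 mm) begins 61 mm behind the grasp point.
Start: joints at [1.146, 0.359, 1.51, -0, 1.272, -0.115], TCP at [0.183, 0.571, 0.192] pointing down, gripper open.
Joint ranges: [-2.97, 2.97], [-1.01, 2.36], [0.21, 2.38], [-0.96, 4.11], [0.2, 2.71], [-2.98, 2.98]. Speed limits (rad/s): [2.39, 2.39, 3.14, 3.14, 3.14, 3.14].

### API

Orientations are given as a unit quaternion [x, y, z, w].
In Python, from bench import manip gives the robot as it stands. The module is installed in compiled form; this text tells all that it offers.
- The arm moves only by the tool drive_tool, never from a script. Its arguments are lists of equal length, an entry for each row: "slide": the shift along the tool's x, y, z in m, a list of three; "turn": the turn about the tool's x in units of 5 degrees (1.0 is 5 degrees). In form: {"slide": [[tx, ty, tz], ...], "turn": [turn, ...]}. A call has 1 to 10 rows; each row is the pose to reach, as a shift and turn from the pose measured when the call began, along the tool's axes at that moment; what a row does not reach only later rows make up. A row lasts 1/12 s, in which the tool goes at most 41.7 mm and 7.16 degrees, less where a joint would pass 70% of its speed; a pose out of reach is approached as far as the arm can. A call with a gripper value outside its range is refused whole. "gripper" is the opening, from -1 (shut) to 1 (fully open), set as the call begins (left out, the last holds). The fingers move at their own pace and stop on an object; the grip force is fixed at half the most. Time passes only in rows, so rows that repeat a pose let the fingers close. It gives the time, the measured TCP pose, the force and the opening at its end, in the units of the state.
- manip.observe(): the state, without advancing time (a new reading comes with each control period).
- manip.camera(name): name is "scene" or "top"; returns a dict with "image" (400x640x3 uint8, blue, green, red), "K" (3x3 intrinsics, pixels), "dist" ([k1, k2, p1, p2, k3] as OpenCV has them; the pictures are not rectified), "R" (3x3) and "t" (3): a world point X has camera coordinates R X + t. Camera axes: x right, y down, z forward; pixel columns grow to the right and rows downward; lengths in m; the calibration is good to about 2 mm. A picture is of the moment at which its call begins. There is no depth.
- manip.sign_off(): hands the job in, once; it reports no verdict.
The state is a dict: "clock": time; "qpos": joint angles; "qd": joint speeds; "joint_efforts": joint torques, N m; "tcp_pos": TCP position; "tool_rot": TCP orientation; "wrist_force": force on the tool from outside, world axes, zero at the start; "wrist_torque": the same for the moment, N m; "opening": finger opening in m.
Only numpy, scipy, OpenCV 4.12 (cv2) and the standard library are available. Lean on these libraries where they do the work, as an engineer would, in place of code of your own. Each camera call takes 0.05 s, during which the arm holds its last target. There are 200 camera calls.

### The job

Take the carrier full of sample tubes off the bench rail, lifting it over the rail end stops, hang it on the free stretch of the transport rail next to it, and slide it along into the dock until the spring catch snaps in behind its hook and holds it against the spring buffer; then let go. Work gently: keep the carrier upright, feel for the dock instead of ramming it, and leave the empty carrier, the two stamps and the jar where they are.

Things in the scene. Friction and masses are not known exactly. Their poses are not given: they have to be found in the camera images.
- carrier_grip (a point): the carrier to move: white bin with ten capped sample tubes on an aluminium hook, hung on the bench rail. Point: centre of its black grip bar, 12 mm thick (x), 20 mm high, 34 mm long (y, along the rail) between two end guards 26 mm wide (x) and 4 mm thick. It is 38 mm above the rail's top edge. Axes: y along the rail, z up; bin on the -x side. 0.25 to 0.45 kg. Hanging free it leans up to 6 degrees
- carrier_hook (a point): same carrier, axes as carrier_grip: middle of the hook's roof underside, which rests on the rail's top edge, 38 mm below the grip centre. The hook is 40 mm long in y, its roof 14 mm thick. Behind (+x) a lip 12 mm deep, in front a plate 26 mm deep, 12 mm apart inside for the 10 mm rail; both flare out below, to 19 and 33 mm depth, and lead in errors of up to 3 mm
- carrier_bin (a point): same carrier: centre of the underside of its bin (84 mm in y, 44 mm in x), 118 mm below and 42 mm to the -x side of the grip centre. The tube caps end 3 mm below the level of the rail's top edge
- spare_grip (a point): grip centre of the second carrier on the bench rail, same shape but empty, without tubes; leave it hanging. Either carrier may be the one nearer the transport rail. Its grip bar ends 50 mm above the rail's top edge, so the full carrier must be raised by 140 mm to pass above it
- bench_rail: the first rail, on the robot's left (+y), on two posts: flat steel bar 360 mm long (its y), 10 mm thick (x), 25 mm high. Origin on the table under its middle; top edge 140 mm above it. At both ends a stop (14 mm long, 18 mm wide) stands 14 mm above the top edge
- transport_rail: the next rail, on the robot's right (-y), same size, height, axes and end stops; its +y end is next to the bench rail. A grey dock block (clamp knob on top, 43 mm above the rail edge) is clamped near its -y end, anywhere within 60 mm: its place is not measured and must be felt. The grip centre of a docked carrier lies at y = -0.10 to -0.04 of this frame
- free_stretch (a point): point on the transport rail's top edge, at y = +0.085 of its frame: middle of the free stretch. A hook centred within 45 mm of it along the rail is clear of the dock and of the end stop. From here the carrier slides 120 to 185 mm towards -y into the dock, rail friction 1 to 4 N; axes as the rail
- buffer (a joint): the dock's spring buffer pin, facing +y just above the rail: travel in m, 0 free, 0.013 at its hard end. 2 N preload plus 0.6 N per mm. The catch snaps in behind the hook when the pin is about 6 mm in (push of 6 to 12 N in all, with friction); the hard end is met at 11 to 16 N. A push of about 15 N docks the carrier; more than 25 N on the pin is ramming. Held in by some 6 mm when docked
- catch (a joint): the dock's spring arm behind the rail (+x side) with a hooked nose towards the rail: angle in rad, 0 at rest with the nose in, 0.05 to 0.1 while the hook's roof pushes it aside. The hook meets the nose about 60 mm before the docked position; pushing past it takes 4 to 9 N, more if the carrier is also pressed down on the rail
- round_stamp: yellow round self-inking stamp, 48 mm across, 78 mm high, standing behind the gap between the rails; origin at its underside; leave it alone
- date_stamp: black date stamp, 36 x 44 mm, 60 mm high, standing behind the transport rail; origin at its underside; leave it alone
- caps_jar: small clear jar with white lid, 52 mm across, 65 mm high, behind the bench rail; origin at its underside; leave it alone
Mind the look-alikes: they are no part of the job. Leave any red look-alike of the part that bears carrier_grip alone.

How it is judged:
By the outcome, as a careful person would: the job done as asked, in the order asked, and still so for the second after the job is handed in, with the robot touching nothing.
It also fails if it takes over 58 s, if anything falls off the work surface, if the arm or the gripper's body presses on something with over 40 N, if the wrist force passes 120 N, or if a joint passes its speed limit or range.

## Working session

There is one attempt and no reset: what is moved stays moved. The work goes in short steps, Python scripts to look and compute and a tool call to move; the robot and the scene stay as the last step left them, time stands still between calls to the robot, and variables do not carry over. Pictures are saved under pics/ and viewed, about 8 in all and at most 12, crops included, and the job is handed in when it is done.

Besides the shell and the picture viewer there is one more tool, called after ">>>" as a command line: name --pt "numbers of a row" for each row, then --argument value for the rest. drive_tool: Moves the arm, as the interface text tells. Its arguments: {"type":"object","properties":{"slide":{"type":"array"},"turn":{"type":"array"},"gripper":{"type":"number"}},"required":["slide","turn"]}

```bash
mkdir -p pics; cat > h.py <<'E'
import numpy as np, cv2, json
from bench import manip
def snap(n,tag):
    c=manip.camera(n); cv2.imwrite(f'pics/{tag}.png',c['image'])
    np.savez(f'pics/{tag}.npz',**{k:np.array(c[k]) for k in('image','K','dist','R','t')}); return c
def load(tag): return dict(np.load(f'pics/{tag}.npz'))
def ray(c,uv):
    p=cv2.undistortPoints(np.array([[uv]],float),c['K'],c['dist'])[0,0]
    d=c['R'].T@np.array([p[0],p[1],1]); o=-c['R'].T@c['t']; return o,d/np.linalg.norm(d)
def plane(c,uv,z):
    o,d=ray(c,uv); return o+d*(z-o[2])/d[2]
def proj(c,X):
    return cv2.projectPoints(np.array(X,float).reshape(-1,1,3),cv2.Rodrigues(c['R'])[0],c['t'],c['K'],c['dist'])[0][:,0]
def tri(c1,u1,c2,u2):
    o1,d1=ray(c1,u1);o2,d2=ray(c2,u2)
    s=np.linalg.lstsq(np.c_[d1,-d2],o2-o1,rcond=None)[0]
    a=o1+s[0]*d1;b=o2+s[1]*d2; return (a+b)/2,np.linalg.norm(a-b)
E
python3 - <<'E'
from h import *
np.set_printoptions(precision=4,suppress=True)
for n in('scene','top'):
    c=snap(n,n+'0'); print(n,-c['R'].T@c['t'],c['R'][2],c['K'][0,0])
s=manip.observe(); print(s)
E
```

```text
scene [1.5787 0.3226 0.8727] [-0.7955 -0.2315 -0.56  ] 510.9824102221143
top [0.3846 0.0328 1.1898] [ 0.1024  0.0031 -0.9947] 392.74013481575435
{'clock': 0.1, 'qpos': array([ 1.1459,  0.3594,  1.5113, -0.    ,  1.2725, -0.1151]), 'qd': array([-0.0019, -0.0017, -0.0004, -0.    ,  0.0001,  0.0027]), 'joint_efforts': array([  0.    , -51.6356, -27.1404,   0.0677,   0.0278,  -0.    ]), 'tcp_pos': array([0.1827, 0.5708, 0.1916]), 'tool_rot': array([-0.4172,  0.5717,  0.4166,  0.5706]), 'wrist_force': array([ 0.5963, -0.5432, -0.5323]), 'wrist_torque': array([-0.0391,  0.0217,  0.0182]), 'opening': 0.0879295910956461}
```

View pics/scene0.png

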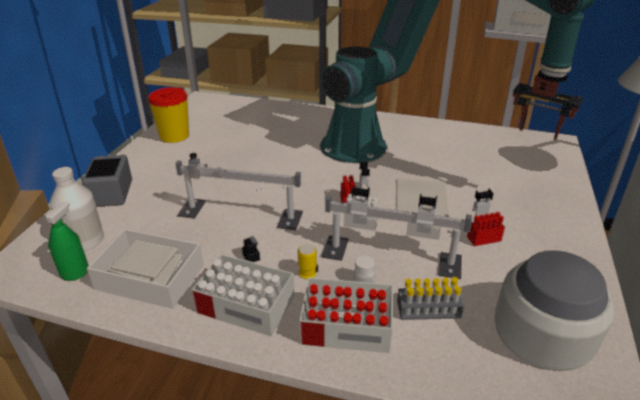

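View pics/top0.png

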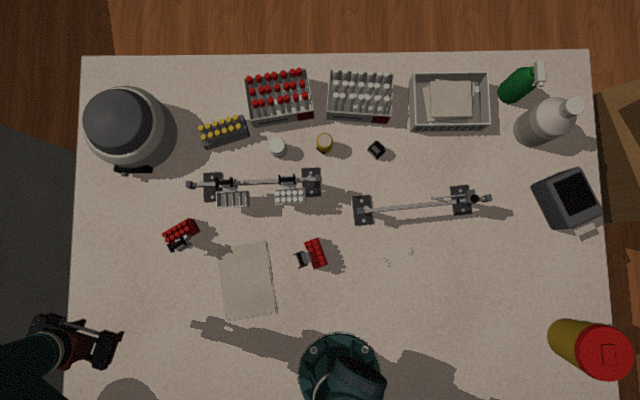

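The top view shows bench rail x≈190–320 px and transport rail x≈355–490 px. Candidates for the full carrier (grip pixels): white-capped carrier ~(288,180), empty carrier ~(226,184), and red look-alikes ~(180,243) and ~(301,259). I choose (288,180) because it has white caps and hangs on the bench rail. I'll check that in a crop.

```bash
python3 - <<'E'
from h import *
a=load('top0')['image'][150:225,175:335]; b=load('scene0')['image'][155:285,310:510]
a=cv2.resize(a,(800,375),interpolation=3); b=cv2.resize(b,(800,520),interpolation=3)
a=np.clip(a*1.5,0,255).astype('uint8'); b=np.clip(b*1.5,0,255).astype('uint8')
cv2.imwrite('pics/ca.png',a); cv2.imwrite('pics/cb.png',b)
t=np.clip(load('top0')['image'][170:235,340:500]*1.5,0,255).astype('uint8')
cv2.imwrite('pics/cc.png',np.vstack([cv2.resize(a,(640,300)),cv2.resize(t,(640,260),interpolation=3)]))
E
```

```text
(no output)
```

View pics/cc.png

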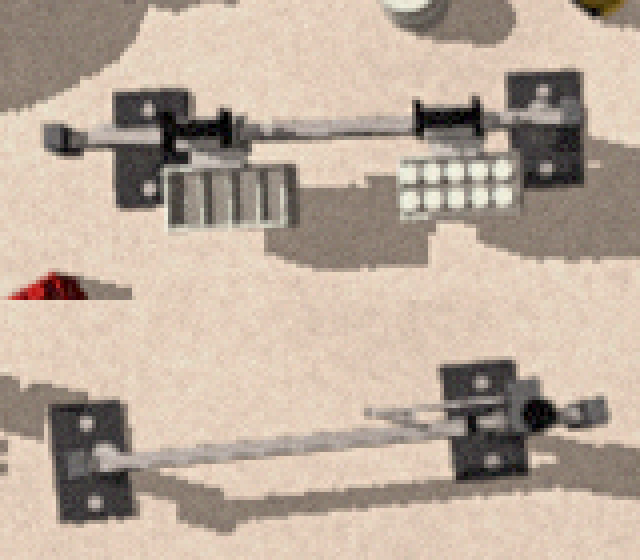

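View pics/cb.png

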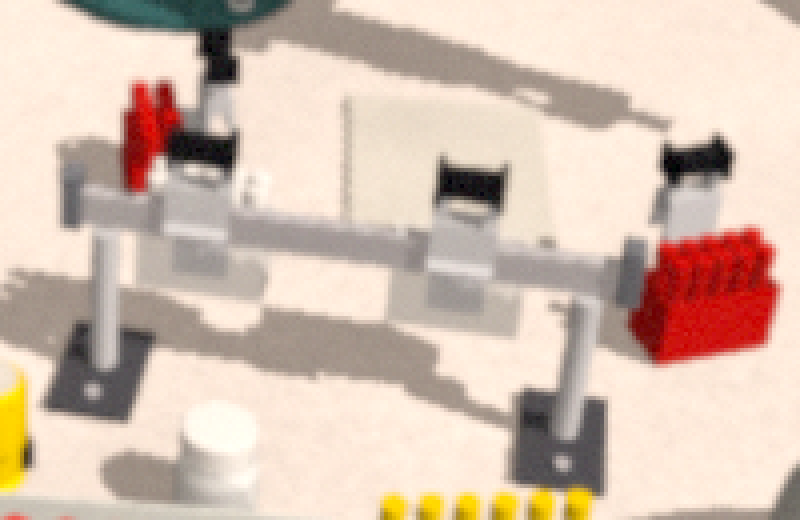

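White tubes with caps are visible in the near-transport carrier, grip px top (287,179), scene (360.5,192). The other bench carrier is empty, and the red ones stand off-rail. Measuring now.

```bash
python3 - <<'E'
from h import *
np.set_printoptions(precision=4,suppress=True)
T=load('top0');S=load('scene0')
print('grip tri',tri(T,(287,179.3),S,(360.5,192)))
print('grip@.178',plane(T,(287,179.3),.188))
# black mask centroid refinement in top near grips
for nm,(x0,x1,y0,y1) in dict(full=(275,300,170,188),spare=(212,237,172,192)).items():
    g=T['image'][y0:y1,x0:x1].max(2); m=(g<45).astype('uint8')
    n,l,s,c=cv2.connectedComponentsWithStats(m); i=1+np.argmax(s[1:,4]); uv=c[i]+[x0,y0]
    r=cv2.minAreaRect(np.argwhere(l==i)[:,::-1].astype(np.float32))
    print(nm,s[i],uv,plane(T,uv,.184),r)
for nm,l,r in(('bench',(191,184.5),(317.5,177.5)),('trans',(359.5,210.5),(488.5,198))):
    a,b=plane(T,l,.154),plane(T,r,.154); d=a-b
    print(nm,a,b,np.linalg.norm(d),'yaw',np.degrees(np.arctan2(-d[0],d[1])),'mid',(a+b)/2)
print(tri(T,(191,184.5),S,(468,215)),tri(T,(317.5,177.5),S,(328,197)))
from scipy.spatial.transform import Rotation as R
print(R.from_quat(manip.observe()['tool_rot']).as_matrix())
E
```

```text
grip tri (array([0.5474, 0.1341, 0.1757]), np.float64(0.000584495917000901))
grip@.178 [0.5455 0.1326 0.188 ]
full [ 4  5 17  9 85] [287.0706 179.4118] [0.5459 0.1328 0.184 ] ((12.0, 9.0), (8.0, 16.0), 90.0)
spare [  0   1  21  19 181] [220.7348 182.0552] [0.5411 0.3044 0.184 ] ((10.0, 10.0), (18.0, 20.0), 90.0)
bench [0.5401 0.3915 0.154 ] [0.5548 0.0546 0.154 ] 0.3372236464287575 yaw 2.491072587959644 mid [0.5475 0.223  0.154 ]
trans [ 0.4651 -0.0556  0.154 ] [ 0.4941 -0.3966  0.154 ] 0.34230477308386303 yaw 4.8510832680719815 mid [ 0.4796 -0.2261  0.154 ]
(array([0.5404, 0.3949, 0.1509]), np.float64(0.004521238620792535)) (array([0.5553, 0.0543, 0.1515]), np.float64(0.0006075860998693001))
[[-0.0007 -0.9524  0.3049]
 [-0.0015  0.3049  0.9524]
 [-1.      0.0002 -0.0016]]
```

```bash
cat >> h.py <<'E'
from scipy.spatial.transform import Rotation as Rot
np.set_printoptions(precision=4,suppress=True)
def go(xyz,yaw):
    s=manip.observe(); M=Rot.from_quat(s['tool_rot']).as_matrix()
    cur=np.degrees(np.arctan2(M[1,2],M[0,2]))
    print('t',s['clock'],'slide',M.T@(np.array(xyz)-s['tcp_pos']),'turn',(cur-yaw)/5,'yaw',cur,'tilt',M[2,0],'F',s['wrist_force'],'tcp',s['tcp_pos'])
E
python3 - <<'E'
from h import *
go((.547,.134,.30),2.5)
E
```

```text
t 0.1 slide [-0.108  -0.4802 -0.3051] turn 13.95004136928064 yaw 72.2502068464032 tilt -0.9999986428833741 F [ 0.5963 -0.5432 -0.5323] tcp [0.1827 0.5708 0.1916]
```

>>> drive_tool --pt "-0.04 0 0" --pt "-0.08 0 0" --pt "-0.11 -0.03 -0.02" --pt "-0.11 -0.06 -0.04" --pt "-0.11 -0.09 -0.06" --pt "-0.11 -0.12 -0.08" --pt "-0.11 -0.15 -0.1" --pt "-0.11 -0.18 -0.12" --pt "-0.11 -0.21 -0.14" --pt "-0.11 -0.24 -0.16" --turn '[0,1,2,3,4,5,6,7,8,9]' --gripper 1

```text
clock: 0.93
tcp_pos: [0.363, 0.3437, 0.3016]
tool_rot: [-0.166, 0.688, 0.165, 0.687]
wrist_force: [0.2, 0.5, 0.4]
opening: 0.0878
```

```bash
python3 - <<'E'
from h import *
go((.547,.134,.27),2.5)
E
```

```text
t 0.9333 slide [ 0.0318 -0.2704  0.0687] turn 4.902796377871327 yaw 27.013981889356632 tilt -0.9999978746469362 F [0.2315 0.5121 0.4171] tcp [0.363  0.3437 0.3016]
```

>>> drive_tool --pt "0.005 -0.03 0.008" --pt "0.01 -0.06 0.015" --pt "0.015 -0.09 0.023" --pt "0.02 -0.13 0.033" --pt "0.02 -0.16 0.041" --pt "0.03 -0.19 0.048" --pt "0.03 -0.22 0.056" --pt "0.03 -0.25 0.063" --pt "0.03 -0.27 0.069" --pt "0.03 -0.27 0.069" --turn '[0.5,1,1.5,2,2.5,3,3.5,4,4.9,4.9]'

```text
clock: 1.77
tcp_pos: [0.5496, 0.1313, 0.271]
tool_rot: [-0.014, 0.707, 0.012, 0.707]
wrist_force: [0.5, 0.1, 0.2]
opening: 0.0879
```

```bash
python3 - <<'E'
from h import *
c=snap('scene','scene1')
t=snap('top','top1')
go((.547,.134,.16),2.5)
s=manip.observe()['tcp_pos']; print(proj(c,[s,(.547,.134,.178)]),proj(t,[s]))
b=np.clip(cv2.resize(c['image'][120:250,300:500],(800,520),interpolation=3)*1.5,0,255)
cv2.imwrite('pics/d.png',b)
E
```

```text
t 1.8667 slide [ 0.1111 -0.      0.0005] turn 0.0007008958861085546 yaw 2.5035044794305428 tilt -0.9999951760511556 F [ 0.5199  0.179  -0.7894] tcp [0.5468 0.1342 0.2711]
[[362.1348 158.1492]
 [360.4228 191.1245]] [[282.8262 173.2599]][ WARN:0@1.051] global loadsave.cpp:1063 imwrite_ Unsupported depth image for selected encoder is fallbacked to CV_8U.
```

View pics/d.png

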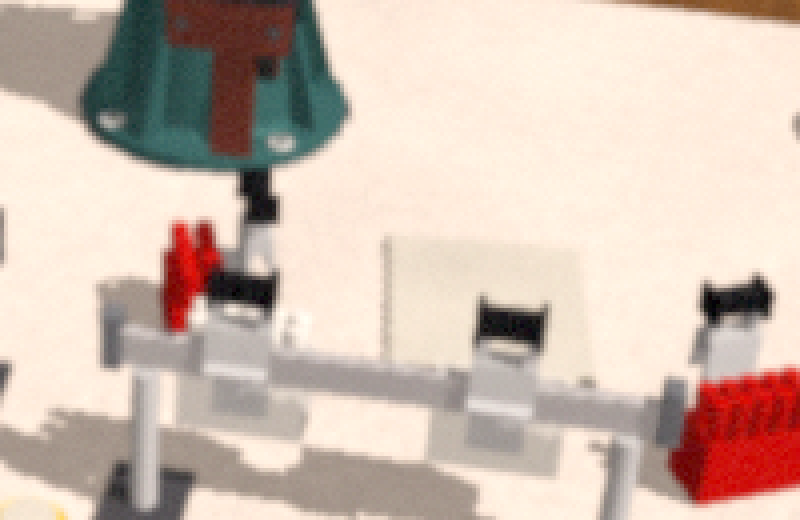

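The gripper (front fingertip near crop (232,155)) sits above the full carrier's grip at crop (243,290), as projected. I'll go down and grip.

>>> drive_tool --pt "0.02 0 0" --pt "0.04 0 0" --pt "0.06 0 0" --pt "0.08 0 0" --pt "0.095 0 0" --pt "0.105 0 0" --pt "0.11 0 0" --pt "0.111 0 0" --pt "0.111 0 0" --turn '[0,0,0,0,0,0,0,0,0]'

```text
clock: 2.62
tcp_pos: [0.5464, 0.1345, 0.1605]
tool_rot: [-0.016, 0.708, 0.015, 0.706]
wrist_force: [0.1, 0.2, -0.1]
opening: 0.0879
```

>>> drive_tool --pt "0 0 0" --pt "0 0 0" --pt "0 0 0" --pt "0 0 0" --pt "0 0 0" --pt "0 0 0" --pt "0 0 0" --pt "0 0 0" --pt "0 0 0" --pt "0 0 0" --turn '[0,0,0,0,0,0,0,0,0,0]' --gripper -1

```text
clock: 3.45
tcp_pos: [0.5464, 0.1345, 0.1604]
tool_rot: [-0.016, 0.708, 0.015, 0.706]
wrist_force: [0.5, 0.3, 0.5]
opening: 0.0243
```

```bash
python3 - <<'E'
from h import *
s=manip.observe(); print(s['wrist_torque'],s['opening'],s['clock'])
go((.550,.134,.16),2.5)
E
```

```text
[-0.0104  0.0677 -0.0766] 0.024328198785087955 3.45
t 3.45 slide [ 0.0004 -0.0006  0.0036] turn 0.011007807438325034 yaw 2.555039037191625 tilt -0.9999959134631664 F [0.487  0.2999 0.4997] tcp [0.5464 0.1345 0.1604]
```

>>> drive_tool --pt "0 0 0" --pt "0 0 0" --pt "0 0 0" --pt "0 0 0" --pt "0 0 0" --pt "0 0 0" --turn '[0,0,0,0,0,0]'

```text
clock: 3.95
tcp_pos: [0.5464, 0.1345, 0.1604]
tool_rot: [-0.016, 0.708, 0.015, 0.706]
wrist_force: [-1.0, -0.3, 0.1]
opening: 0.0004
```

```bash
python3 - <<'E'
from h import *
s=manip.observe(); print(s['wrist_torque'],s['opening'],s['clock'])
go((.550,.134,.16),2.5)
E
```

```text
[-0.061   0.0819  0.0267] 0.00043175778091732365 3.95
t 3.95 slide [ 0.0004 -0.0007  0.0036] turn 0.011341947139083163 yaw 2.556709735695416 tilt -0.9999958878769923 F [-0.9642 -0.2809  0.0783] tcp [0.5464 0.1345 0.1604]
```

The jaws closed fully without gripping, so I need to look.

```bash
python3 - <<'E'
from h import *
c=snap('scene','scene2'); t=snap('top','top2')
b=cv2.resize(c['image'][120:250,300:500],(640,416),interpolation=3)
a=cv2.resize(t['image'][140:215,200:360],(640,300),interpolation=3)[:180]
cv2.imwrite('pics/e.png',np.clip(np.vstack([b,a])*1.5,0,255).astype('uint8'))
E
```

```text
(no output)
```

View pics/e.png

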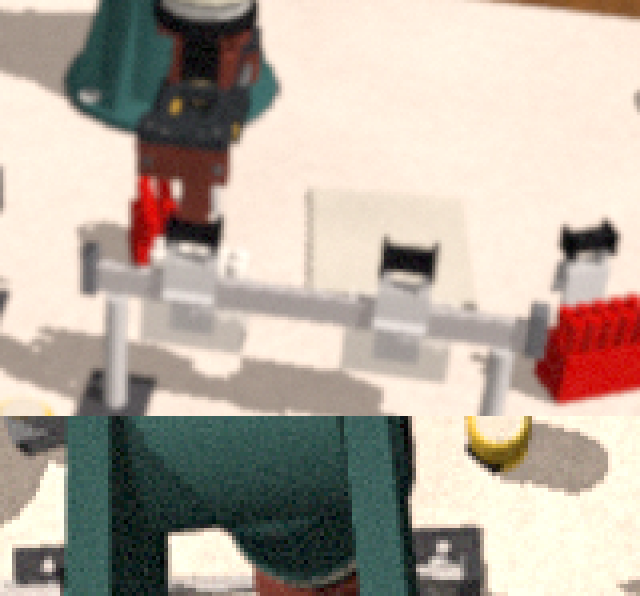

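```bash
python3 - <<'E'
from h import *
c=load('scene1')
def cr(p,s): return (p-[300,120])*s
print('scene1 tips at +-44 (crop d px)',cr(proj(c,[(.5908,.1361,.271),(.5468,.1342,.271),(.5028,.1323,.271)]),4))
print('scene2 tip, pad(19mm up), bar top/bottom',cr(proj(c,[(.5464,.1345,.1604),(.5464,.1345,.1794),(.5474,.1341,.188),(.5474,.1341,.168)]),3.2))
s=manip.observe(); print(s['tcp_pos'],s['qpos'],s['opening'])
for x in(.52,.53,.54,.55):print(x,cr(proj(c,[(x,.1345,.1604)]),3.2))
E
```

```text
scene1 tips at +-44 (crop d px) [[236.1434 190.3613]
 [248.5978 152.7932]
 [260.3183 117.4123]]
scene2 tip, pad(19mm up), bar top/bottom [[193.1989 246.2311]
 [194.2299 225.757 ]
 [193.9171 216.9907]
 [192.8321 238.7049]]
[0.5464 0.1345 0.1604] [ 0.1193  0.3385  1.6286 -0.0011  1.1772  0.0751] 0.0005125463173330585
0.52 [[200.1586 228.0045]]
0.53 [[197.5499 234.8376]]
0.54 [[194.9077 241.7569]]
0.55 [[192.2315 248.7638]]
```

```bash
python3 - <<'E'
from h import *
c=load('scene0');t=load('top0'); p=np.array([.1827,.5708,.1916]); z=np.array([.3049,.9524,0])
P=[p+z*.044,p,p-z*.044]
outs=[]
for m,o,n in((c,(500,60),(110,90)),(t,(20,290),(140,110))):
    im=np.clip(cv2.resize(m['image'][o[1]:o[1]+n[1],o[0]:o[0]+n[0]],None,fx=5,fy=5,interpolation=3)*1.6,0,255).astype('uint8')
    for q in proj(m,P): 
        print(q); cv2.circle(im,tuple(int(v) for v in (q-o)*5),4,(255,255,0),1)
    outs.append(cv2.resize(im,(400,330)))
cv2.imwrite('pics/f.png',np.hstack(outs))
E
```

```text
[551.4198 145.9977]
[535.926  141.8468]
[520.7418 137.8032]
[ 92.3895 321.4436]
[109.2352 326.7598]
[126.1012 332.0938]
```

View pics/f.png

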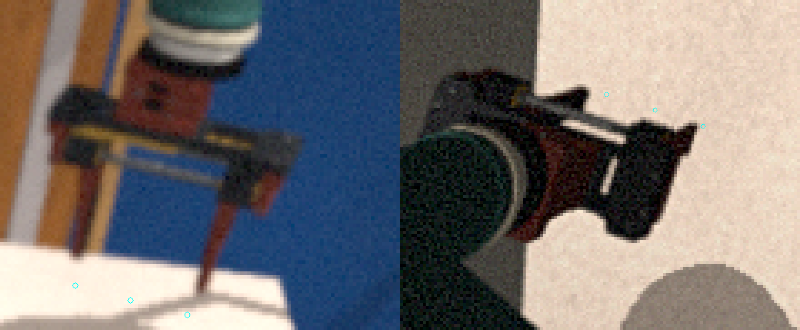

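```bash
python3 - <<'E'
from h import *
c=load('scene0');t=load('top0')
a=tri(t,(123.2,331.7),c,(521.5,130.4));b=tri(t,(84.8,320),c,(555.8,139.6))
print(a,b,(a[0]+b[0])/2,np.linalg.norm(a[0]-b[0]))
E
```

```text
(array([0.1757, 0.5243, 0.2175]), np.float64(0.0024147760232002477)) (array([0.2044, 0.6173, 0.2166]), np.float64(0.001484681138022635)) [0.19   0.5708 0.2171] 0.0973447969672826
```

```bash
python3 - <<'E'
from h import *
c=load('scene1')
for z in(.290,.296,.30): print(plane(c,(358,158.75),z), 'expect ~(.591..,.1361)')
s=load('scene2'); 
for z in (.182,.186,.19): print(plane(s,(361.5,189),z))
E
```

```text
[0.5844 0.1316 0.29  ] expect ~(.591..,.1361)
[0.5946 0.1335 0.296 ] expect ~(.591..,.1361)
[0.6014 0.1348 0.3   ] expect ~(.591..,.1361)
[0.543  0.1357 0.182 ]
[0.549  0.1368 0.186 ]
[0.555  0.1378 0.19  ]
```

The evidence agrees: the real fingertips are about 25 mm higher than the reported TCP, and horizontal errors are small. The fingers closed just above the bar. I'll raise, open, and go 25 mm deeper, watching the force.

>>> drive_tool --pt "-0.01 0 0" --pt "-0.015 0 0" --pt "-0.015 0 0" --pt "-0.015 0 0" --pt "-0.015 0 0" --pt "-0.015 0 0" --pt "-0.015 0 0" --pt "-0.015 0 0" --pt "-0.015 0 0" --pt "-0.015 0 0" --turn '[0,0,0,0,0,0,0,0,0,0]' --gripper 0.6

```text
clock: 4.88
tcp_pos: [0.5463, 0.1345, 0.1753]
tool_rot: [-0.016, 0.708, 0.015, 0.706]
wrist_force: [0.2, 0.2, -0.7]
opening: 0.0634
```

>>> drive_tool --pt "0.01 0 0" --pt "0.015 0 0" --pt "0.02 0 0" --pt "0.025 0 0" --pt "0.029 0 0" --pt "0.033 0 0" --pt "0.036 0 0" --pt "0.038 0 0" --pt "0.038 0 0" --turn '[0,0,0,0,0,0,0,0,0]'

```text
clock: 5.63
tcp_pos: [0.546, 0.1344, 0.1369]
tool_rot: [-0.016, 0.708, 0.015, 0.706]
wrist_force: [-0.6, 1.1, -0.0]
opening: 0.0702
```

>>> drive_tool --pt "0 0 0" --pt "0 0 0" --pt "0 0 0" --pt "0 0 0" --pt "0 0 0" --pt "0 0 0" --pt "0 0 0" --pt "0 0 0" --pt "0 0 0" --pt "0 0 0" --turn '[0,0,0,0,0,0,0,0,0,0]' --gripper -1

```text
clock: 6.47
tcp_pos: [0.5479, 0.1345, 0.1372]
tool_rot: [-0.016, 0.707, 0.015, 0.707]
wrist_force: [3.9, -0.1, -3.5]
opening: 0.0126
```

>>> drive_tool --pt "0 0 0" --pt "0 0 0" --pt "-0.003 0 0" --pt "-0.008 0 0" --pt "-0.014 0 0" --pt "-0.02 0 0" --pt "-0.025 0 0" --pt "-0.03 0 0" --pt "-0.03 0 0" --pt "-0.03 0 0" --turn '[0,0,0,0,0,0,0,0,0,0]'

```text
clock: 7.3
tcp_pos: [0.5475, 0.1345, 0.1674]
tool_rot: [-0.016, 0.707, 0.015, 0.707]
wrist_force: [-0.0, -0.3, -2.7]
opening: 0.0117
```

```bash
python3 - <<'E'
from h import *
s=manip.observe(); print(s['wrist_torque'],s['opening'])
go((.548,.134,.285),2.5)
E
```

```text
[-0.0675 -0.0204 -0.0426] 0.011661910412002506
t 7.3 slide [-0.1176 -0.0007  0.0004] turn 0.010645670389065387 yaw 2.553228351945327 tilt -0.999999297348967 F [-0.0301 -0.2923 -2.6762] tcp [0.5475 0.1345 0.1674]
```

>>> drive_tool --pt "-0.01 0 0" --pt "-0.025 0 0" --pt "-0.04 0 0" --pt "-0.055 0 0" --pt "-0.07 0 0" --pt "-0.085 0 0" --pt "-0.1 0 0" --pt "-0.11 0 0" --pt "-0.115 0 0" --pt "-0.115 0 0" --turn '[0,0,0,0,0,0,0,0,0,0]'

```text
clock: 8.13
tcp_pos: [0.5481, 0.1348, 0.2836]
tool_rot: [-0.016, 0.706, 0.015, 0.708]
wrist_force: [0.3, -0.3, -1.5]
opening: 0.0119
```

```bash
python3 - <<'E'
from h import *
t=load('top0'); im=cv2.GaussianBlur(t['image'],(3,1),0).astype(float)
def line(cols,fy,side):
    P=[]
    for u in cols:
        v0=int(round(fy(u))); vs=np.arange(v0-6,v0+7)
        sat=im[vs,u,2]-im[vs,u,0]; bg=np.median(np.r_[sat[:3],sat[-3:]])
        w=np.clip(bg-sat-6,0,None); w[np.abs(vs-v0)>4]=0
        if w.sum()>0: P.append(plane(t,(u,(w*vs).sum()/w.sum()),.138))
    P=np.array(P); k=np.polyfit(P[:,1],P[:,0],1); r=P[:,0]-np.polyval(k,P[:,1])
    g=abs(r)<2*r.std(); k=np.polyfit(P[g,1],P[g,0],1)
    print(len(P),'slope deg',-np.degrees(np.arctan(k[0])),'rms',r.std()); return k
kb=line(list(range(240,276)),lambda u:182.75-(u-237.5)*.042,0)
kt=line(range(376,448),lambda u:209-(u-359.5)*.097,0)
print('bench x at .1345',np.polyval(kb,.1345),' trans x at -.141',np.polyval(kt,-.141),'at -.3',np.polyval(kt,-.3))
s=manip.observe(); print(s['clock'],s['opening'],s['tcp_pos'])
E
```

```text
36 slope deg 2.4252356283179535 rms 0.00031479764552294897
72 slope deg 6.08938834654271 rms 0.0015660031873402965
bench x at .1345 0.5506023901830057  trans x at -.141 0.4716733048674026 at -.3 0.4886357191281259
8.1333 0.011928361129893891 [0.5481 0.1348 0.2836]
```

```bash
python3 - <<'E'
from h import *
t=load('top0'); im=t['image'].astype(float)
P=[]
for u in range(374,427):
    v0=209-(u-359.5)*.09; vs=np.arange(int(v0)-5,int(v0)+7)
    sat=im[vs,u,2]-im[vs,u,0]; w=np.clip(np.median(np.r_[sat[:3],sat[-2:]])-sat-6,0,None)
    w[abs(vs-v0)>3]=0
    P.append(plane(t,(u,(w*vs).sum()/w.sum()),.138))
P=np.array(P);k=np.polyfit(P[:,1],P[:,0],1);r=P[:,0]-np.polyval(k,P[:,1])
g=abs(r)<1.5*r.std();k=np.polyfit(P[g,1],P[g,0],1)
print(-np.degrees(np.arctan(k[0])),r.std(),(P[g,0]-np.polyval(k,P[g,1])).std(),np.polyval(k,[-.141,-.3]))
print(P[::5,:2])
E
```

```text
4.740910180288435 0.0005894587874463786 0.0004140485776946022 [0.473  0.4861]
[[ 0.4703 -0.0959]
 [ 0.4692 -0.1093]
 [ 0.4717 -0.1228]
 [ 0.4724 -0.1362]
 [ 0.4747 -0.1497]
 [ 0.4748 -0.1631]
 [ 0.4766 -0.1765]
 [ 0.4769 -0.1899]
 [ 0.4778 -0.2034]
 [ 0.479  -0.2168]
 [ 0.4801 -0.2302]]
```

```bash
python3 - <<'E'
from h import *
go((.470,-.141,.2836),4.8)
E
```

```text
t 8.1333 slide [ 0.0001 -0.272  -0.0904] turn -0.4484622825900885 yaw 2.557688587049557 tilt -0.9999977697687137 F [ 0.2579 -0.3076 -1.4877] tcp [0.5481 0.1348 0.2836]
```

>>> drive_tool --pt "0 -0.01 -0.003" --pt "0 -0.03 -0.01" --pt "0 -0.055 -0.018" --pt "0 -0.08 -0.027" --pt "0 -0.105 -0.035" --pt "0 -0.13 -0.043" --pt "0 -0.155 -0.052" --pt "0 -0.18 -0.06" --pt "0 -0.2 -0.067" --pt "0 -0.215 -0.072" --turn '[0,0,-0.05,-0.1,-0.15,-0.2,-0.25,-0.3,-0.35,-0.4]'

```text
clock: 8.97
tcp_pos: [0.4838, -0.0853, 0.2826]
tool_rot: [-0.028, 0.707, 0.027, 0.706]
wrist_force: [-0.4, 0.2, -3.1]
opening: 0.0117
```

```bash
python3 - <<'E'
from h import *
go((.470,-.141,.215),4.8)
E
```

```text
t 8.9667 slide [ 0.0677 -0.0544 -0.0181] turn -0.05940617498700771 yaw 4.502969125064961 tilt -0.9999991313668033 F [-0.4457  0.1828 -3.0879] tcp [ 0.4838 -0.0853  0.2826]
```

>>> drive_tool --pt "0 -0.015 -0.005" --pt "0 -0.03 -0.01" --pt "0 -0.045 -0.014" --pt "0 -0.054 -0.018" --pt "0 -0.054 -0.018" --pt "0.02 -0.054 -0.018" --pt "0.04 -0.054 -0.018" --pt "0.06 -0.054 -0.018" --pt "0.068 -0.054 -0.018" --pt "0.068 -0.054 -0.018" --turn '[0,0,0,-0.06,-0.06,-0.06,-0.06,-0.06,-0.06,-0.06]'

```text
clock: 9.8
tcp_pos: [0.4679, -0.1394, 0.2123]
tool_rot: [-0.029, 0.708, 0.03, 0.704]
wrist_force: [-0.4, -0.0, -1.6]
opening: 0.0119
```

```bash
python3 - <<'E'
from h import *
go((.470,-.141,.180),4.8)
c=snap('scene','scene3')
b=cv2.resize(c['image'][130:230,165:315],(780,520),interpolation=3)
cv2.imwrite('pics/g.png',np.clip(b*1.5,0,255).astype('uint8'))
t=snap('top','top3'); print(t['image'][195:215,370:430].mean())
E
```

```text
t 9.8 slide [ 0.0323 -0.0018  0.0022] turn 0.0007466478939145204 yaw 4.803733239469572 tilt -0.9999830872771931 F [-0.4413 -0.0116 -1.6378] tcp [ 0.4679 -0.1394  0.2123]
65.52916666666667
```

View pics/g.png

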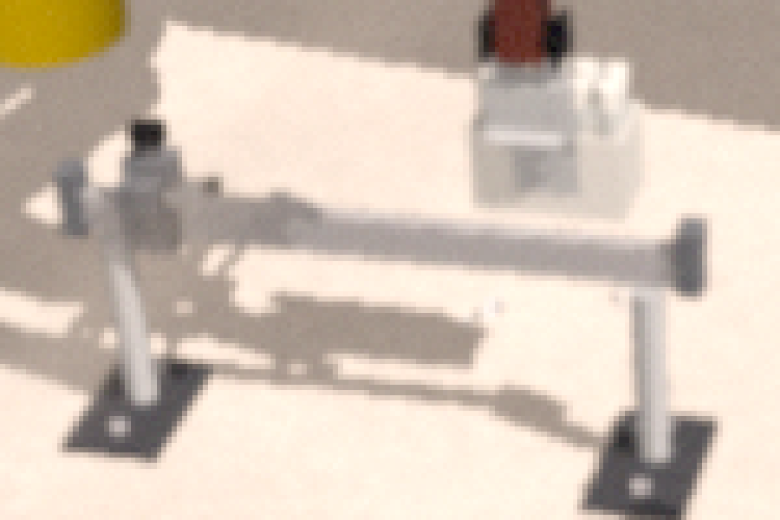

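>>> drive_tool --pt "0.008 -0.002 0.002" --pt "0.016 -0.002 0.002" --pt "0.024 -0.002 0.002" --pt "0.032 -0.002 0.002" --pt "0.038 -0.002 0.002" --pt "0.044 -0.002 0.002" --pt "0.049 -0.002 0.002" --pt "0.052 -0.002 0.002" --pt "0.052 -0.002 0.002" --turn '[0,0,0,0,0,0,0,0,0]'

```text
clock: 10.65
tcp_pos: [0.4717, -0.1421, 0.1621]
tool_rot: [-0.03, 0.707, 0.03, 0.706]
wrist_force: [-0.3, 0.8, -2.9]
opening: 0.012
```

```bash
python3 - <<'E'
from h import *
go((.470,-.141,.142),4.8)
print(manip.observe()['wrist_torque'])
E
```

```text
t 10.65 slide [ 0.0201  0.0012 -0.0015] turn 0.0022229158209551513 yaw 4.811114579104776 tilt -0.999997331048698 F [-0.31    0.8132 -2.8656] tcp [ 0.4717 -0.1421  0.1621]
[-0.0285 -0.1358  0.0267]
```

>>> drive_tool --pt "0.002 0 -0.001" --pt "0.004 0 -0.001" --pt "0.006 0 -0.001" --pt "0.008 0 -0.001" --pt "0.01 0 -0.001" --pt "0.012 0 -0.001" --pt "0.014 0 -0.001" --pt "0.016 0 -0.001" --turn '[0,0,0,0,0,0,0,0]'

```text
clock: 11.32
tcp_pos: [0.4713, -0.1423, 0.1461]
tool_rot: [-0.03, 0.707, 0.029, 0.706]
wrist_force: [1.4, -0.0, -1.8]
opening: 0.0118
```

```bash
python3 - <<'E'
from h import *
go((.470,-.141,.137),4.8)
print(manip.observe()['wrist_torque'])
E
```

```text
t 11.3167 slide [ 0.0091  0.0014 -0.0011] turn 0.0016728075628506644 yaw 4.808364037814253 tilt -0.9999992184000827 F [ 1.4387 -0.0117 -1.7962] tcp [ 0.4713 -0.1423  0.1461]
[-0.0168 -0.3312  0.0102]
```

>>> drive_tool --pt "0.001 0 0.001" --pt "0.002 0 0.001" --pt "0.003 0 0.001" --pt "0.004 0 0.001" --pt "0.005 0 0.001" --turn '[0,0,0,0,0]'

```text
clock: 11.73
tcp_pos: [0.4721, -0.1422, 0.1409]
tool_rot: [-0.03, 0.707, 0.029, 0.706]
wrist_force: [0.5, -0.2, -2.5]
opening: 0.0114
```

```bash
python3 - <<'E'
from h import *
go((.470,-.141,.137),4.8)
print(manip.observe()['wrist_torque'])
E
```

```text
t 11.7333 slide [ 0.0039  0.0014 -0.002 ] turn 0.0017528925936630912 yaw 4.808764462968315 tilt -0.9999987829583795 F [ 0.5296 -0.196  -2.5296] tcp [ 0.4721 -0.1422  0.1409]
[-0.0086 -0.002   0.0323]
```

Going freely down; 4 mm remains to the seat height.

>>> drive_tool --pt "0.001 0 0" --pt "0.002 0 0" --pt "0.003 0 0" --pt "0.004 0 0" --pt "0.004 0 0" --turn '[0,0,0,0,0]'

```text
clock: 12.15
tcp_pos: [0.4722, -0.1422, 0.1374]
tool_rot: [-0.03, 0.707, 0.029, 0.706]
wrist_force: [-2.0, 0.9, 1.9]
opening: 0.0119
```

```bash
python3 - <<'E'
from h import *
go((.470,-.141,.137),4.8)
print(manip.observe()['wrist_torque'])
E
```

```text
t 12.15 slide [ 0.0004  0.0014 -0.002 ] turn 0.001877161077838707 yaw 4.809385805389193 tilt -0.999999060898658 F [-2.01    0.9135  1.8737] tcp [ 0.4722 -0.1422  0.1374]
[ 0.0345  0.3064 -0.0113]
```

>>> drive_tool --pt "-0.0004 -0.003 -0.0005" --pt "-0.0004 -0.008 -0.0005" --pt "-0.0004 -0.014 -0.0005" --pt "-0.0004 -0.02 -0.0005" --pt "-0.0004 -0.026 -0.0005" --pt "-0.0004 -0.032 -0.0005" --pt "-0.0004 -0.038 -0.0005" --pt "-0.0004 -0.044 -0.0005" --pt "-0.0004 -0.048 -0.0005" --pt "-0.0004 -0.05 -0.0005" --turn '[0,0,0,0,0,0,0,0,0,0]'

```text
clock: 12.98
tcp_pos: [0.476, -0.1929, 0.1378]
tool_rot: [-0.03, 0.707, 0.029, 0.706]
wrist_force: [-0.1, 0.3, -2.5]
opening: 0.012
```

```bash
cat > f.py <<'E'
from h import *
s=manip.observe();M=Rot.from_quat(s['tool_rot']).as_matrix()
print('t',s['clock'],'tcp',s['tcp_pos'],'Ftool',M.T@s['wrist_force'],'Ttool',M.T@s['wrist_torque'],'op',s['opening'],'tilt',M[2,:])
o=np.array([.4722,-.1422]);d=s['tcp_pos'][:2]-o;print('along',d@M[:2,1],'across',d@M[:2,2])
E
python3 f.py
```

```text
t 12.9833 tcp [ 0.476  -0.1929  0.1378] Ftool [ 2.495   0.2664 -0.1004] Ttool [-0.021  -0.2113  0.0252] op 0.012011724090458448 tilt [-1.     -0.0007 -0.0012]
along -0.050831831228307714 across -0.00044692154312355923
```

>>> drive_tool --pt "0 -0.003 0" --pt "0 -0.006 0" --pt "0 -0.009 0" --pt "0 -0.012 0" --pt "0 -0.015 0" --pt "0 -0.018 0" --pt "0 -0.021 0" --pt "0 -0.024 0" --pt "0 -0.027 0" --pt "0 -0.03 0" --turn '[0,0,0,0,0,0,0,0,0,0]'

```text
clock: 13.82
tcp_pos: [0.4787, -0.223, 0.1379]
tool_rot: [-0.03, 0.707, 0.029, 0.706]
wrist_force: [2.6, 1.1, -2.4]
opening: 0.0117
```

```bash
python3 f.py
```

```text
t 13.8167 tcp [ 0.4787 -0.223   0.1379] Ftool [2.3842 0.9105 2.6532] Ttool [-0.0122 -0.371   0.0949] op 0.011672642178304415 tilt [-1.     -0.0007 -0.0008]
along -0.08110688918861167 across -0.0002617214652918751
```

>>> drive_tool --pt "0 -0.002 0.0006" --pt "0 -0.004 0.0006" --pt "0 -0.006 0.0006" --pt "0 -0.008 0.0007" --pt "0 -0.01 0.0007" --pt "0 -0.012 0.0007" --pt "0 -0.014 0.0008" --pt "0 -0.016 0.0008" --pt "0 -0.018 0.0008" --pt "0 -0.02 0.0008" --turn '[0,0,0,0,0,0,0,0,0,0]'

```text
clock: 14.65
tcp_pos: [0.4812, -0.2431, 0.1379]
tool_rot: [-0.03, 0.707, 0.029, 0.706]
wrist_force: [0.2, -0.2, -2.5]
opening: 0.0118
```

```bash
python3 f.py
```

```text
t 14.65 tcp [ 0.4812 -0.2431  0.1379] Ftool [ 2.5331 -0.2381  0.1346] Ttool [-0.0156 -0.0973 -0.0418] op 0.011842219776997094 tilt [-1.     -0.0007 -0.0008]
along -0.10130598806488077 across 0.0005231217571353282
```

>>> drive_tool --pt "0 -0.002 0" --pt "0 -0.004 0.0001" --pt "0 -0.006 0.0001" --pt "0 -0.008 0.0002" --pt "0 -0.01 0.0002" --pt "0 -0.012 0.0003" --pt "0 -0.014 0.0003" --pt "0 -0.016 0.0004" --turn '[0,0,0,0,0,0,0,0]'

```text
clock: 15.32
tcp_pos: [0.4819, -0.2573, 0.1375]
tool_rot: [-0.028, 0.707, 0.03, 0.706]
wrist_force: [-3.1, 10.2, 4.0]
opening: 0.0118
```

```bash
python3 f.py
```

```text
t 15.3167 tcp [ 0.4819 -0.2573  0.1375] Ftool [-3.922  10.4724 -2.2014] Ttool [-0.0234  0.2762  2.046 ] op 0.011793464997692954 tilt [-1.      0.0031 -0.0025]
along -0.11549366572934192 across 0.00013256041332914157
```

>>> drive_tool --pt "-0.0005 0 0" --pt "-0.0008 -0.001 0" --pt "-0.0008 -0.002 0" --pt "-0.0008 -0.003 0" --pt "-0.0008 -0.004 0" --turn '[0,0,0,0,0]'

```text
clock: 15.73
tcp_pos: [0.4822, -0.2603, 0.1382]
tool_rot: [-0.028, 0.707, 0.031, 0.706]
wrist_force: [-2.2, 0.5, -2.2]
opening: 0.0112
```

```bash
python3 f.py
```

```text
t 15.7333 tcp [ 0.4822 -0.2603  0.1382] Ftool [ 2.1674  0.6508 -2.1781] Ttool [0.0321 0.2209 0.1721] op 0.011193594745424994 tilt [-1.      0.0046 -0.0024]
along -0.1185081180223603 across 0.0001729176036498852
```

>>> drive_tool --pt "0 -0.002 0" --pt "0 -0.004 0" --pt "0 -0.006 0" --pt "0 -0.008 0" --pt "0 -0.01 0" --pt "0 -0.012 0" --turn '[0,0,0,0,0,0]'

```text
clock: 16.23
tcp_pos: [0.4833, -0.2726, 0.1382]
tool_rot: [-0.028, 0.707, 0.031, 0.706]
wrist_force: [-2.0, 1.6, -3.0]
opening: 0.0118
```

```bash
python3 f.py
```

```text
t 16.2333 tcp [ 0.4833 -0.2726  0.1382] Ftool [ 3.0606  1.7156 -1.8299] Ttool [-0.0283  0.1545  0.2434] op 0.011776675292700921 tilt [-1.      0.0044 -0.0023]
along -0.13091305997082864 across 0.00027098769544335724
```

>>> drive_tool --pt "0 -0.0025 0" --pt "0 -0.005 0" --pt "0 -0.0075 0" --pt "0 -0.01 0" --pt "0 -0.0125 0" --pt "0 -0.015 0" --pt "0 -0.0175 0" --pt "0 -0.02 0" --pt "0 -0.0225 0" --pt "0 -0.025 0" --turn '[0,0,0,0,0,0,0,0,0,0]'

```text
clock: 17.07
tcp_pos: [0.4855, -0.2973, 0.138]
tool_rot: [-0.027, 0.707, 0.031, 0.706]
wrist_force: [-0.2, 6.1, -1.6]
opening: 0.012
```

```bash
python3 f.py
```

```text
t 17.0667 tcp [ 0.4855 -0.2973  0.138 ] Ftool [1.5907 6.1242 0.3016] Ttool [-0.081  -0.0769  0.9674] op 0.011994828049920905 tilt [-1.      0.0054 -0.0021]
along -0.1556359021102213 across 0.0003654275910013997
```

>>> drive_tool --pt "-0.0002 -0.001 0" --pt "-0.0002 -0.002 0" --pt "-0.0002 -0.003 0" --pt "-0.0002 -0.003 0" --turn '[0,0,0,0]'

```text
clock: 17.4
tcp_pos: [0.4857, -0.2993, 0.1381]
tool_rot: [-0.027, 0.707, 0.032, 0.706]
wrist_force: [-0.2, 5.4, -1.4]
opening: 0.0118
```

```bash
python3 f.py
```

```text
t 17.4 tcp [ 0.4857 -0.2993  0.1381] Ftool [1.4108 5.3514 0.1973] Ttool [-0.1205 -0.1317  0.9861] op 0.01181716765101532 tilt [-1.      0.0073 -0.0021]
along -0.15762739958061198 across 0.0004287918278251311
```

>>> drive_tool --pt "-0.0002 -0.001 0" --pt "-0.0002 -0.002 0" --pt "-0.0002 -0.003 0" --pt "-0.0002 -0.003 0" --turn '[0,0,0,0]'

```text
clock: 17.73
tcp_pos: [0.4858, -0.3008, 0.1381]
tool_rot: [-0.026, 0.707, 0.033, 0.706]
wrist_force: [0.1, 6.3, -1.1]
opening: 0.0118
```

```bash
python3 f.py
```

```text
t 17.7333 tcp [ 0.4858 -0.3008  0.1381] Ftool [1.1812 6.2865 0.6032] Ttool [-0.1196 -0.1336  1.1273] op 0.011805981191825852 tilt [-0.9999  0.0099 -0.0023]
along -0.15920655144838344 across 0.0004073560537454614
```

>>> drive_tool --pt "0 -0.001 0" --pt "0 -0.002 0" --pt "0 -0.003 0" --pt "0 -0.004 0" --pt "0 -0.005 0" --pt "0 -0.006 0" --turn '[0,0,0,0,0,0]'

```text
clock: 18.23
tcp_pos: [0.4862, -0.305, 0.1381]
tool_rot: [-0.025, 0.707, 0.034, 0.706]
wrist_force: [0.4, 8.8, 0.1]
opening: 0.0116
```

```bash
python3 f.py
```

```text
t 18.2333 tcp [ 0.4862 -0.305   0.1381] Ftool [0.025  8.7373 1.1703] Ttool [-0.0161 -0.1538  1.5192] op 0.011636721395936942 tilt [-0.9999  0.013  -0.0022]
along -0.16338635831001577 across 0.0005603234013549668
```

>>> drive_tool --pt "0 -0.001 0" --pt "0 -0.002 0" --pt "0 -0.003 0" --pt "0 -0.004 0" --pt "0 -0.005 0" --pt "0 -0.006 0" --turn '[0,0,0,0,0,0]'

```text
clock: 18.73
tcp_pos: [0.4865, -0.3085, 0.1381]
tool_rot: [-0.023, 0.708, 0.035, 0.705]
wrist_force: [0.6, 9.5, 2.3]
opening: 0.0114
```

```bash
python3 f.py
```

```text
t 18.7333 tcp [ 0.4865 -0.3085  0.1381] Ftool [-2.1693  9.4198  1.4092] Ttool [-0.082  -0.1725  1.8341] op 0.011370205132790653 tilt [-0.9998  0.0172 -0.0023]
along -0.1668525223912783 across 0.0006349029907385656
```

>>> drive_tool --pt "-0.0003 -0.001 0" --pt "-0.0005 -0.002 0" --pt "-0.0005 -0.003 0" --pt "-0.0005 -0.004 0" --pt "-0.0005 -0.005 0" --pt "-0.0005 -0.006 0" --pt "-0.0005 -0.007 0" --turn '[0,0,0,0,0,0,0]'

```text
clock: 19.32
tcp_pos: [0.4867, -0.3103, 0.1384]
tool_rot: [-0.02, 0.708, 0.038, 0.705]
wrist_force: [0.5, 16.9, 7.7]
opening: 0.0119
```

```bash
python3 f.py
```

```text
t 19.3167 tcp [ 0.4867 -0.3103  0.1384] Ftool [-7.2178 17.0284  1.8216] Ttool [-0.0119 -0.3361  3.1097] op 0.011931769043401033 tilt [-0.9997  0.0261 -0.0026]
along -0.16864982501936743 across 0.000707222464752376
```

>>> drive_tool --pt "-0.0005 0.001 0" --pt "-0.001 0.002 0" --pt "-0.001 0.003 0" --pt "-0.001 0.004 0" --pt "-0.001 0.005 0" --pt "-0.001 0.006 0" --pt "-0.001 0.007 0" --pt "-0.001 0.008 0" --turn '[0,0,0,0,0,0,0,0]'

```text
clock: 19.98
tcp_pos: [0.4862, -0.3028, 0.1393]
tool_rot: [-0.02, 0.708, 0.038, 0.705]
wrist_force: [1.5, -0.4, -8.3]
opening: 0.0118
```

```bash
python3 f.py
```

```text
t 19.9833 tcp [ 0.4862 -0.3028  0.1393] Ftool [ 8.284  -0.7248  1.4875] Ttool [-0.0333 -0.1947 -0.3217] op 0.011837464805586282 tilt [-0.9997  0.025  -0.0026]
along -0.1611741193587833 across 0.0007551223279588963
```

>>> drive_tool --pt "0.0008 0.001 0" --pt "0.0009 0.002 0" --pt "0.0009 0.003 0" --pt "0.0009 0.004 0" --turn '[0,0,0,0]'

```text
clock: 20.32
tcp_pos: [0.4867, -0.3023, 0.1394]
tool_rot: [-0.022, 0.707, 0.036, 0.706]
wrist_force: [-0.6, -9.2, -5.2]
opening: 0.0118
```

```bash
python3 f.py
```

```text
t 20.3167 tcp [ 0.4867 -0.3023  0.1394] Ftool [ 5.0294 -9.1907 -1.3945] Ttool [ 0.0974  0.274  -1.9724] op 0.011822597400314494 tilt [-0.9998  0.0187 -0.0011]
along -0.16071560977953156 across 0.0013422729626897604
```

The catch is holding: a 9 N pull back gave no movement. I'll relax to neutral and let go.

>>> drive_tool --pt "0.0005 -0.001 0" --pt "0.001 -0.002 0" --pt "0.0012 -0.002 0" --pt "0.0012 -0.002 0" --turn '[0,0,0,0]'

```text
clock: 20.65
tcp_pos: [0.4868, -0.3031, 0.1383]
tool_rot: [-0.022, 0.707, 0.036, 0.706]
wrist_force: [-1.0, 5.5, 1.0]
opening: 0.0118
```

```bash
python3 f.py
```

```text
t 20.65 tcp [ 0.4868 -0.3031  0.1383] Ftool [-0.8422  5.579  -0.5333] Ttool [-0.0329 -0.0589  0.8919] op 0.011805326300192005 tilt [-0.9998  0.0207 -0.0009]
along -0.16149521652835575 across 0.0014069299286003072
```

>>> drive_tool --pt "0 0 0" --pt "0 0 0" --pt "0 0 0" --pt "0 0 0" --pt "0 0 0" --pt "0 0 0" --pt "0 0 0" --pt "0 0 0" --pt "0 0 0" --pt "0 0 0" --turn '[0,0,0,0,0,0,0,0,0,0]' --gripper 0.3

```text
clock: 21.48
tcp_pos: [0.4868, -0.3031, 0.1383]
tool_rot: [-0.022, 0.707, 0.036, 0.706]
wrist_force: [-0.8, 0.2, -0.3]
opening: 0.0572
```

>>> drive_tool --pt "-0.005 0 0" --pt "-0.015 0 0" --pt "-0.03 0 0" --pt "-0.05 0 0" --pt "-0.075 0 0" --pt "-0.1 0 0" --pt "-0.125 0 0" --pt "-0.15 0 0" --pt "-0.16 0 0" --pt "-0.16 0 0" --turn '[0,0,0,0,0,0,0,0,0,0]'

```text
clock: 22.32
tcp_pos: [0.4887, -0.3076, 0.3018]
tool_rot: [-0.023, 0.705, 0.035, 0.708]
wrist_force: [0.8, 0.2, -0.5]
opening: 0.0568
```

```bash
python3 f.py; python3 - <<'E'
from h import *
c=snap('scene','scene4')
b=cv2.resize(c['image'][120:290,150:510],(800,378),interpolation=3)
z=cv2.resize(c['image'][145:215,160:270],(346,220),interpolation=3)
o=np.zeros((598,800,3),'uint8'); o[:378]=np.clip(b*1.5,0,255); o[378:,:346]=np.clip(z*1.5,0,255)
t=snap('top','top4'); o[378:,360:]=np.clip(cv2.resize(t['image'][150:250,330:530],(440,220),interpolation=3)*1.5,0,255)
cv2.imwrite('pics/i.png',o)
E
```

```text
t 22.3167 tcp [ 0.4887 -0.3076  0.3018] Ftool [0.4578 0.0876 0.8316] Ttool [ 0.0091  0.0935 -0.0162] op 0.05681183392063343 tilt [-0.9999  0.0162  0.0036]
along -0.1661805131200414 across 0.0029428781335859673
```

View pics/i.png

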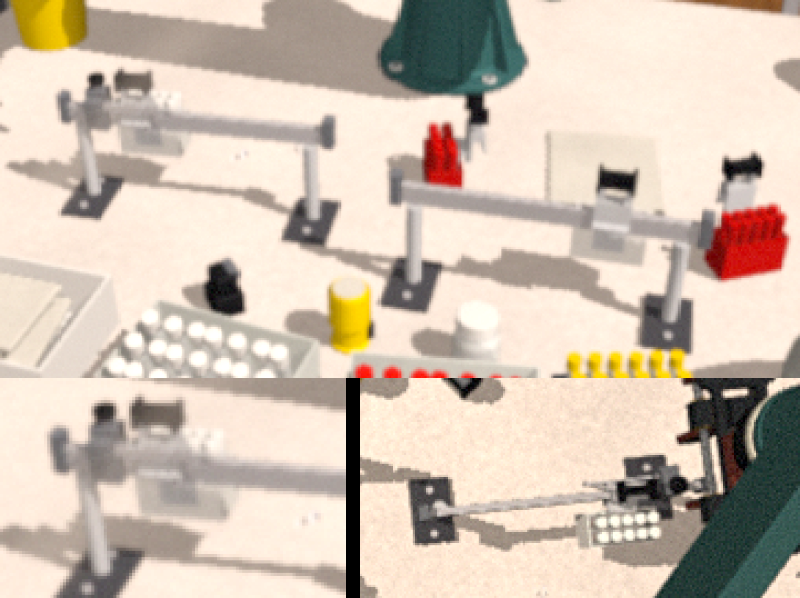

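The picture shows the full carrier hanging upright against the dock (grip at crop (133,83)). The empty carrier (617,180), both stamps and the jar are in place, and the gripper is clear. Handing in.

```bash
python3 -c "
from bench import manip
print(manip.sign_off())"
```

```text
the job is handed in; nothing more can be done
None
```

The full carrier now hangs docked on the transport rail, held by the catch, and I handed the job in at about 22 s of robot time. I lifted it off the bench rail and over the end stops. I hung it on the free stretch, then slid it into the dock by feel.

**Catch and buffer:**
- I felt the catch nose at about 10 N, then the buffer.
- The peak push I read was about 17 N. That is slightly over the suggested 15 N but under the 25 N ramming limit.
- A 9 N pull back did not move the carrier, so the catch holds.

**Last picture:** the carrier is upright against the dock with its tubes in. The empty carrier, both stamps and the jar are where they were, and the gripper is about 160 mm clear with near-zero force.

**What failed or disagreed:**
- **First grasp:** it closed on air just above the grip bar, touching nothing. The camera put the fingertips about 25 mm higher than the reported TCP, so I went that much deeper and the second grasp held.
- **Camera offset:** camera x read about 3 mm more than the robot's. I corrected for this when hanging the carrier.
- **Tool tilt:** the tool tilted up to about 1.5° along the rail during the final push.

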